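# Dump the clay drying hopper with its release rod

## Task

Empty the drying hopper into the tub below it: take the release rod from its rest and push its tip straight in through the slot of the catch cover until the catch behind it lets go, the trap-door falls open and all four dry clay scraps have dropped into the tub. Put the rod back in the two notches of its rest, pointing the way it lay before, and push the trap-door's handle down until the door is fully shut and its catch holds it. Leave the tub, the cup, the rolling pin and the banding wheel where they are.

Things in the scene. Friction and masses are not known exactly. Their poses are not given: they have to be found in the camera images.
- hopper: Drying hopper, fixed: sheet-steel neck 118 x 114 mm, flared open mouth 160 x 154 mm, rim 312 mm up, on a dark stand (16 mm tubes at x = +-115, y = +-90 mm, cross tubes along y 235 mm up). Bottom: a trap-door 190 mm up. Origin: on the table under its middle, z up. On its +y side the grey catch cover (70 mm wide, 220 to 288 mm up, slotted face at y = 102 mm); on its -y side hinge and lever
- slot (a point): Middle of the slot's mouth, on the outer face of the catch cover. The slot is an upright opening 17 mm wide (along hopper x) and 30 mm tall (240 to 270 mm up), in 3 mm plate. The axes are the hopper's: the rod goes in level, along -y
- catch_tab (a point): Middle of the front face of the hidden catch's tab (30 x 30 mm), straight behind the slot, 26 mm inside its mouth (hopper y = 76 mm). Pushed in along hopper -y it gives way against a spring: the trap-door is let go after about 7 to 9 mm of travel at about 5 to 9 N; dead stop after about 13 mm. It springs back when the rod is drawn out
- catch (a joint): Turn of the spring catch (rad): 0 at rest, with its nose under the door's free edge; grows as the tab is pushed in; the door is free at about 0.25; dead stop at 0.42. Coming up, the door pushes the sloped nose aside by itself and the nose snaps under the edge
- trap (a joint): Opening of the trap-door (rad): about 0.01 when shut and latched, 1.2 hanging open at its stop. It falls open by its own weight and stays open. Before it latches it falls open again if let go
- trap_hinge (a point): Middle of the trap-door's hinge line, on the hopper's -y side, 186 mm above the table and 60 mm from the hopper's middle; the hinge line runs along hopper x
- trap_handle (a point): Middle of the trap-door's rubber T-handle (bar 18 mm thick, 64 mm long along hopper x), on a lever 140 mm from the hinge line. Door shut: lever toward hopper -y and 10 degrees down, handle 162 mm up. Open: 59 degrees up, handle 306 mm up. Pushing it outward and down round the hinge shuts the door onto a stop; the last few degrees, where the catch snaps in, take about 4 to 8 N
- rod_grip (a point): Middle of the release rod's handle. The rod is loose, 70 g, 210 mm long: a square wooden handle 110 mm long, 20 x 20 mm, then a round metal shank 10 mm thick, 100 mm long, with a rounded end. x points along the rod to the tip, 155 mm from this point. It starts level in its rest, axis 46 mm above the table
- rod_tip (a point): The very tip of the release rod's shank, on the rod's axis; same axes as the handle
- rod_rest: Wooden rest for the rod, fixed: base board 190 x 64 x 10 mm, two notched uprights 10 mm thick, open at the top. Origin: on the table under the middle of the rod's handle; x along the rod, toward its tip. Handle notch at x = -48 mm (26 mm wide, floor 36, top 60 mm up); shank notch at x = +95 mm (18 mm wide, floor 41, top 65 mm up). Rod in place: handle's middle within 15 mm of x = 0, axis 46 mm up
- tub: White open plastic tub standing under the hopper between the legs, loose, 0.7 kg, 185 x 220 x 62 mm, walls 4 mm; origin under its middle, its axes about those of the hopper
- scrap_a_mid (a point): Scrap a; a loose bone-dry clay scrap, a rough lump 46 x 40 x 28 mm, about 55 g; the point is its middle. It starts inside the hopper, lying on the trap-door
- scrap_b_mid (a point): Scrap b; a loose bone-dry clay scrap, a rough lump 42 x 38 x 34 mm, about 55 g; the point is its middle. It starts inside the hopper, lying on the trap-door
- scrap_c_mid (a point): Scrap c; a loose bone-dry clay scrap, a piece of coil 24 mm in diameter and 42 mm long, about 55 g; the point is its middle. It starts inside the hopper, lying on the trap-door
- scrap_d_mid (a point): Scrap d; a loose bone-dry clay scrap, a flat lump 44 x 36 x 20 mm, about 55 g; the point is its middle. It starts inside the hopper, lying on the trap-door
- cup: Bystander: a bisque-fired cup, 70 mm across, 75 mm high; origin under its middle
- rolling_pin: Bystander: a wooden rolling pin lying down, 220 mm long, 40 mm thick; origin under its middle, x along it
- banding_wheel: Bystander: a banding wheel (turntable), blue disc 170 mm across, 54 mm high; origin under its middle
Things that resemble listed ones, but are neither listed nor needed, are in the scene too. Leave any white or yellow look-alike of the part that bears scrap_c_mid alone.

How it is judged:
By the outcome, as a careful person would: the job done as asked, in the order asked, and still so for the second after the job is handed in, with the robot touching nothing.
It also fails if it takes over 67 s, if anything falls off the work surface, if the arm or the gripper's body presses on something with over 40 N, if the wrist force passes 120 N, or if a joint passes its speed limit or range.

## Robot

A 6-joint arm with a two-finger parallel gripper is mounted at the origin on the work surface. World frame = base frame: x ahead of the robot, y to its left, z up, the work surface at z = 0. Lengths are in m, angles in rad, forces in N, time in s.
With the tool pointing down it reaches from about 0.375 to 0.75 m from the base axis. Payload 9 kg.
Tool frame: the origin (TCP) lies midway between the tips of the shut fingers; the grasp point (between the pads) lies 19 mm behind it; z points along the fingers, y is the line along which they close (so a half turn about z gives the same grasp; the last joint's range is limited). The gripper opens to 85 mm and grips with 20 to 120 N. Pads are 22 mm wide; open, the fingers measure 114 mm over their backs; the gripper's body (76 mm by 85 mm) begins 54 mm behind the grasp point. The pads swing forward as they close: fully open they stand 13 mm farther back than shut.
Start: joints at [-1.374, 0.104, 0.097, 1.564, 0, 1.353], TCP at [0.242, -0.549, 0.196] pointing down, gripper open.
Joint ranges: [-2.99, 2.99], [-0.84, 1.86], [-1.1, 1.16], [-1.84, 2.11], [-1.51, 1.56], [-3.14, 3.14]. Speed limits (rad/s): [2.22, 2.22, 2.57, 3.14, 3.14, 3.14].

## Interface

Orientations are given as [roll, pitch, yaw] about the fixed x, y, z axes, in that order (R = Rz(yaw) Ry(pitch) Rx(roll)).
In Python, from bench import env gives the robot as it stands. The module is installed in compiled form; this text tells all that it offers.
- The arm moves only by the tool apply_moves, never from a script. Its argument "plan" is a list that holds one entry, the list of rows, each a list of 7 numbers: the shift along the tool's x, y, z in m, then the turn, a rotation vector about the tool's x, y, z in rad, then the closure, from 0 (fully open) to 1 (shut). A call has 1 to 5 rows; each row shifts and turns the commanded pose from where the row before left it, along the tool's axes as they then stand; what a row does not reach is not made up. A row lasts 1/10 s, in which the tool goes at most 50 mm and 8.59 degrees, less where a joint would pass 70% of its speed; a pose out of reach is approached as far as the arm can. A call with a gripper value outside its range is refused whole. The fingers move at their own pace and stop on an object; "grip_force" is the grip in N (left out, the last holds). Time passes only in rows, so rows that do not move let the fingers close. It gives the time, the measured TCP pose, the force, the opening and the grip force at its end, in the units of the state.
- env.get_obs(): the state, without advancing time (a new reading comes with each control period).
- env.get_image(name): name is "scene" or "top" or "wrist"; returns the picture (384x512x3 uint8, red, green, blue); there is no depth.
- env.get_calibration(name): a dict with "fovy" (degrees; the focal length in pixels is half the picture's height over the tangent of half this angle, whatever the lens; pixels are square), "cx", "cy" (the principal point, pixels), "view" (4x4, takes a point from world to camera coordinates). Camera axes: x right, y down, z forward; pixel columns grow to the right and rows downward; lengths in m; the calibration is good to about 2 mm. The wrist camera is an equidistant fisheye: a pixel r from the principal point sees the ray r / f radians off the axis. A picture is of the moment at which its call begins: read the wrist's pose just before it. get_calibration takes no time and is no camera call; for the wrist camera it gives the pose at the moment of the call.
- env.close_job(): hands the job in; it is judged then, once.
The state is a dict: "clock": time; "joints": joint angles; "qvel": joint speeds; "effort": joint torques, N m; "tool_pos": TCP position; "eef_rot": TCP orientation; "wrist_force": force on the tool from outside, world axes, zero at the start; "wrist_torque": the same for the moment, N m; "width": finger opening in m; "grasp_force": force on a finger pad.
Only numpy, scipy, OpenCV 4.12 (cv2) and the standard library are available. Lean on these libraries where they do the work, as an engineer would, in place of code of your own. Each camera call takes 0.05 s, during which the arm holds its last target. There are 200 camera calls.

## Working session

There is one attempt and no reset: what is moved stays moved. The work goes in short steps, Python scripts to look and compute and a tool call to move; the robot and the scene stay as the last step left them, time stands still between calls to the robot, and variables do not carry over. Pictures are saved under pics/ and viewed, at most 10 in all, crops included, and the job is handed in when it is done.

Besides the shell and the picture viewer there is one more tool, called after "Request:" by a JSON object that holds its "name" and its "arguments". apply_moves: Moves the arm, as the interface text tells. Its arguments: {"type":"object","properties":{"plan":{"type":"array"},"grip_force":{"type":"number"}},"required":["plan"]}

```bash
mkdir -p pics
python3 - <<'E'
from bench import env
import cv2,numpy as np
for n in ("scene","top"):
    c=env.get_calibration(n); print(n,c['fovy'],c['cx'],c['cy'],np.round(c['view'],4).tolist())
    im=env.get_image(n); cv2.imwrite(f"pics/{n}.png",cv2.resize(im[:,:,::-1],(800,600),interpolation=cv2.INTER_CUBIC))
    cv2.imwrite(f"pics/{n}_raw.png",im[:,:,::-1])
o=env.get_obs();print({k:np.round(v,3).tolist() for k,v in o.items()})
E
```

```text
scene 44.75882011517046 258.76270734462895 188.49526903900647 [[-0.6069, 0.7946, -0.0185, 0.3909], [0.535, 0.3911, -0.7489, -0.1503], [-0.5878, -0.4644, -0.6624, 1.6366], [0.0, 0.0, 0.0, 1.0]]
top 54.156109750698825 252.2982570221967 189.42946788304246 [[0.0116, -0.9999, -0.0095, -0.0662], [-0.9871, -0.01, -0.1595, 0.5808], [0.1594, 0.0112, -0.9872, 1.1756], [0.0, 0.0, 0.0, 1.0]]
{'clock': 0.1, 'joints': [-1.374, 0.105, 0.097, 1.564, -0.0, 1.353], 'qvel': [0.001, -0.002, 0.003, 0.0, 0.001, -0.001], 'effort': [0.007, -55.82, 50.473, 0.013, -0.0, 0.0], 'tool_pos': [0.242, -0.549, 0.196], 'eef_rot': [-3.14, -0.0, 0.415], 'wrist_force': [0.669, -0.065, -0.581], 'wrist_torque': [0.061, 0.009, -0.051], 'grasp_force': 0.0, 'width': 0.085}
```

View pics/scene.png

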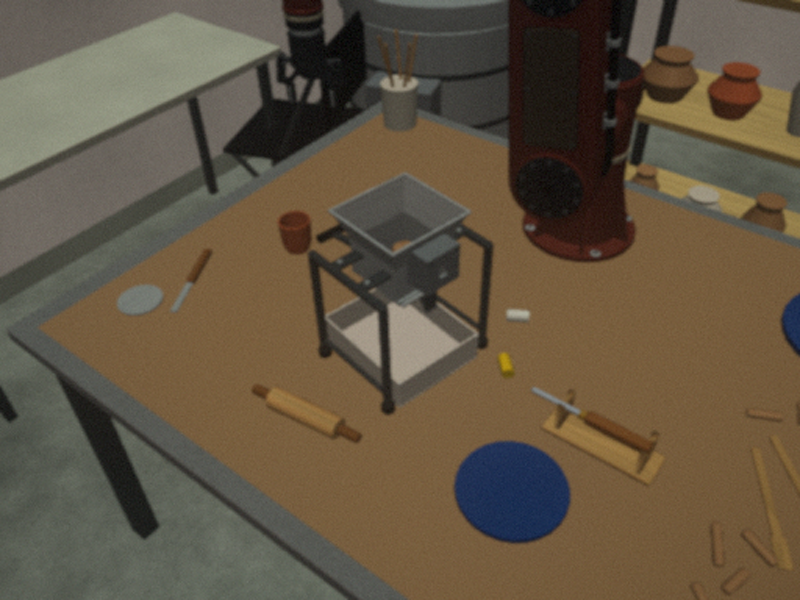

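View pics/top.png

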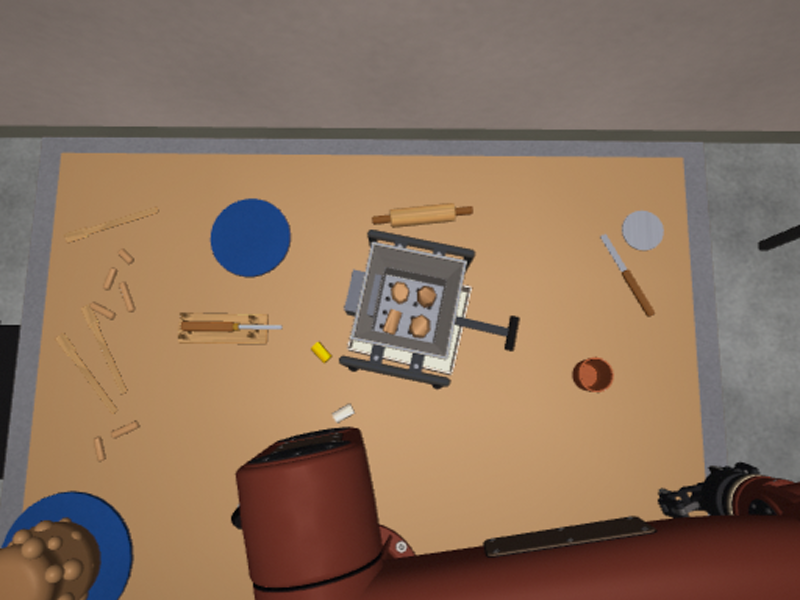

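```bash
cat > h.py <<'E'
from bench import env
import numpy as np,cv2
def proj(n,P,c=None):
    c=c or env.get_calibration(n);V=np.array(c['view']);f=192/np.tan(np.radians(c['fovy']/2))
    q=np.atleast_2d(P)@V[:3,:3].T+V[:3,3]
    if n=="wrist":
        r=np.hypot(q[:,0],q[:,1]);th=np.arctan2(r,q[:,2]);s=f*th/np.maximum(r,1e-9)
        return np.c_[c['cx']+s*q[:,0],c['cy']+s*q[:,1]]
    return np.c_[c['cx']+f*q[:,0]/q[:,2],c['cy']+f*q[:,1]/q[:,2]]
def ray(n,u,v,z,c=None):
    c=c or env.get_calibration(n);V=np.array(c['view']);f=192/np.tan(np.radians(c['fovy']/2))
    d=np.array([u-c['cx'],v-c['cy']])
    if n=="wrist":
        r=np.hypot(*d);th=r/f;d=np.r_[d/max(r,1e-9)*np.sin(th),np.cos(th)]
    else: d=np.r_[d/f,1]
    R=V[:3,:3];o=-R.T@V[:3,3];d=R.T@d
    return o+d*(z-o[2])/d[2]
def crop(im,x0,y0,x1,y1,s,name):
    a=cv2.resize(im[y0:y1,x0:x1],None,fx=s,fy=s,interpolation=cv2.INTER_CUBIC);cv2.imwrite(name,a)
def pose():
    o=env.get_obs();print({k:np.round(o[k],4).tolist() for k in('clock','joints','tool_pos','eef_rot','wrist_force','width','grasp_force')})
E
python3 - <<'E'
from h import *
crop(cv2.imread('pics/top_raw.png'),108,140,344,254,3.38,'pics/c1.png')
s=1.5625
for n,u,v,z in [('butt',181,326,.056),('tip',281,327,.046),('b1',179,313,.01),('b2',267,313,.01),('b3',268,343,.01),('b4',178,344,.01)]: print(n,ray('top',u/s,v/s,z).round(4))
E
```

```text
butt [0.513  0.3776 0.056 ]
tip [0.5142 0.1736 0.046 ]
b1 [0.5457 0.4012 0.01  ]
b2 [0.5477 0.2123 0.01  ]
b3 [0.4836 0.2072 0.01  ]
b4 [0.4794 0.3987 0.01  ]
```

View pics/c1.png

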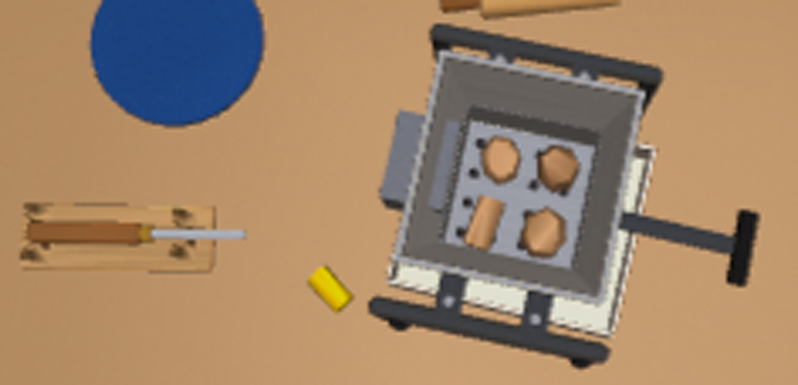

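Run:
```python
from h import *
f=lambda u,v,z: ray('top',108+u/3.38,140+v/3.38,z)
R=np.array([f(*p,.312) for p in [(441,54),(645,92),(602,300),(397,266)]]);print(R.round(4),R.mean(0))
for a,b in [(0,1),(3,2),(0,3),(1,2)]: d=R[b]-R[a];print(np.linalg.norm(d),np.degrees(np.arctan2(d[1],d[0])))
for n,u,v,z in [('handle',743,248,.165),('cov1',399,112,.288),('cov2',381,204,.288),('bar1a',433,36,.24),('bar1b',660,78,.24),('bar2a',372,305,.24),('bar2b',606,352,.24),('butt',26,231,.05),('tip',244,235,.046),('hend',142,233,.056)]: print(n,f(u,v,z).round(4))
```

```text
[[ 0.6255 -0.0263  0.312 ]
 [ 0.5973 -0.1812  0.312 ]
 [ 0.4401 -0.1483  0.312 ]
 [ 0.4636  0.0036  0.312 ]] [ 0.5316287  -0.08805807  0.312     ]
0.15751945085975513 -100.28728113770961
0.15365885200458423 -98.77252467817729
0.16462392754077135 169.56474380242568
0.16062012785654345 168.1645751238237
handle [ 0.4942 -0.2809  0.165 ]
cov1 [0.585  0.0067 0.288 ]
cov2 [0.5129 0.0189 0.288 ]
bar1a [ 0.6589 -0.0158  0.24  ]
bar1b [ 0.6253 -0.2018  0.24  ]
bar2a [0.4382 0.0286 0.24  ]
bar2b [ 0.4034 -0.1571  0.24  ]
butt [0.5146 0.3804 0.05  ]
tip [0.5134 0.1725 0.046 ]
hend [0.5132 0.2675 0.056 ]
```

```bash
cat >> h.py <<'E'
from scipy.spatial.transform import Rotation as Ro
import json
def plan(wps,clo,step=.048,ang=.14,start=None):
    """wps: list of (pos, rpy[, step]); prints rows in chunks of 5, rounded, with rounding fed back"""
    o=env.get_obs();p,R=start or (np.array(o['tool_pos']),Ro.from_euler('xyz',o['eef_rot']))
    rows=[]
    for w in wps:
        P,E=np.array(w[0]),Ro.from_euler('xyz',w[1]);st=w[2] if len(w)>2 else step
        rv=(R.inv()*E).as_rotvec()
        n=max(1,int(np.ceil(max(np.linalg.norm(P-p)/st,np.linalg.norm(rv)/ang))))
        for k in range(n):
            d=np.round(R.inv().apply((P-p)/(n-k)),4);t=np.round((R.inv()*E).as_rotvec()/(n-k),3)
            rows.append([*d.tolist(),*t.tolist(),clo]);p=p+R.apply(d);R=R*Ro.from_rotvec(t)
    for i in range(0,len(rows),5): print(json.dumps(rows[i:i+5]).replace('-0.0,','0,').replace('0.0,','0,'))
    return p,R
PI=np.pi
E
python3 - <<'E'
from h import *
plan([((.33,-.47,.40),(PI,0,.415)),((.42,0,.42),(PI,0,.95)),((.5136,.328,.20),(PI,0,PI/2))],0)
E
```

```text
[[0.0225, -0.0074, -0.0408, 0, 0, 0, 0], [0.0225, -0.0073, -0.0409, 0, 0, 0, 0], [0.0225, -0.0074, -0.0408, 0, 0, 0, 0], [0.0225, -0.0073, -0.0409, -0.001, 0, 0, 0], [0.0226, -0.0073, -0.0408, 0, 0, 0, 0]]
[[0.0272, -0.0394, -0.002, 0, 0, -0.054, 0], [0.0293, -0.0379, -0.002, 0, 0, -0.053, 0], [0.0312, -0.0363, -0.002, 0, 0, -0.054, 0], [0.0331, -0.0345, -0.002, 0, 0, -0.053, 0], [0.0349, -0.0327, -0.002, 0, 0, -0.054, 0]]
[[0.0366, -0.0308, -0.002, 0, 0, -0.053, 0], [0.0382, -0.0288, -0.002, 0, 0, -0.054, 0], [0.0397, -0.0267, -0.002, 0, 0, -0.053, 0], [0.0411, -0.0245, -0.0019, 0, 0, -0.054, 0], [0.0424, -0.0223, -0.002, 0, 0, -0.053, 0]]
[[0.0357, -0.0127, 0.0245, 0, 0, -0.069, 0], [0.0365, -0.0103, 0.0244, 0, 0, -0.069, 0], [0.0371, -0.0077, 0.0245, 0, 0, -0.069, 0], [0.0375, -0.0051, 0.0244, 0, 0, -0.069, 0], [0.0378, -0.0026, 0.0245, 0, 0, -0.069, 0]]
[[0.0379, 0.0001, 0.0244, 0, 0, -0.069, 0], [0.0378, 0.0027, 0.0245, 0, 0, -0.069, 0], [0.0375, 0.0053, 0.0244, 0, 0, -0.069, 0], [0.0371, 0.0078, 0.0245, 0, 0, -0.069, 0]]
```

Request:
{"name": "apply_moves", "arguments": {"plan": [[[0.0225,-0.0074,-0.041,0,0,0,0],[0.0225,-0.0074,-0.041,0,0,0,0],[0.0225,-0.0074,-0.041,0,0,0,0],[0.0225,-0.0074,-0.041,0,0,0,0],[0.0225,-0.0074,-0.041,0,0,0,0]]]}}

```text
clock: 0.6
tool_pos: [0.3304, -0.4689, 0.4028]
eef_rot: [-3.142, -0.0, 0.415]
wrist_force: [0.5, -1.4, 1.3]
width: 0.0854
grasp_force: 0.0
```

Request:
{"name": "apply_moves", "arguments": {"plan": [[[0.027,-0.039,-0.002,0,0,-0.054,0],[0.029,-0.038,-0.002,0,0,-0.054,0],[0.031,-0.036,-0.002,0,0,-0.054,0],[0.033,-0.0345,-0.002,0,0,-0.053,0],[0.035,-0.033,-0.002,0,0,-0.053,0]]]}}

```text
clock: 1.1
tool_pos: [0.3741, -0.2337, 0.4111]
eef_rot: [-3.141, -0.0, 0.684]
wrist_force: [2.1, 1.6, 1.1]
width: 0.0855
grasp_force: 0.0
```

Request:
{"name": "apply_moves", "arguments": {"plan": [[[0.0365,-0.031,-0.002,0,0,-0.053,0],[0.038,-0.029,-0.002,0,0,-0.054,0],[0.0395,-0.027,-0.002,0,0,-0.053,0],[0.041,-0.0245,-0.002,0,0,-0.054,0],[0.0425,-0.022,-0.002,0,0,-0.053,0]]]}}

```text
clock: 1.6
tool_pos: [0.4184, 0.0014, 0.4214]
eef_rot: [3.141, 0.0, 0.952]
wrist_force: [0.7, -0.0, 0.5]
width: 0.0852
grasp_force: 0.0
```

Request:
{"name": "apply_moves", "arguments": {"plan": [[[0.0357,-0.0127,0.0245,0,0,-0.069,0],[0.0365,-0.0103,0.0245,0,0,-0.069,0],[0.037,-0.008,0.0245,0,0,-0.069,0],[0.0375,-0.005,0.0245,0,0,-0.069,0],[0.038,-0.0026,0.0245,0,0,-0.069,0]]]}}

```text
clock: 2.1
tool_pos: [0.4703, 0.1836, 0.2976]
eef_rot: [-3.142, 0.0, 1.298]
wrist_force: [0.6, -0.9, 0.2]
width: 0.0851
grasp_force: 0.0
```

Request:
{"name": "apply_moves", "arguments": {"plan": [[[0.038,0,0.0245,0,0,-0.069,0],[0.038,0.0027,0.0245,0,0,-0.069,0],[0.0375,0.005,0.0245,0,0,-0.069,0],[0.037,0.008,0.0245,0,0,-0.069,0]]]}}

```text
clock: 2.5
tool_pos: [0.5117, 0.3295, 0.1994]
eef_rot: [-3.141, 0.0, 1.574]
wrist_force: [-0.5, -1.0, 0.9]
width: 0.0857
grasp_force: 0.0
```

Run:
```python
from h import *
pose();c=env.get_calibration('wrist');V=np.array(c['view']);print(c['fovy'],c['cx'],c['cy'],(-V[:3,:3].T@V[:3,3]).round(3))
im=env.get_image('wrist')[:,:,::-1];cv2.imwrite('pics/w1.png',im);crop(im,0,0,512,384,1.56,'pics/w1b.png')
print(proj('wrist',[[.5136,.328,.056],[.5136,.173,.046],[.5136,.38,.056],[.5496,.0123,.255],[.5185,.018,.288],[.5875,.006,.288]],c).round(1)*1.56)
```

```text
{'clock': 2.5, 'joints': [0.3576, 0.1321, 0.1328, 1.572, -0.0001, 1.9253], 'tool_pos': [0.5117, 0.3295, 0.1994], 'eef_rot': [-3.1412, 0.0003, 1.5739], 'wrist_force': [-0.5377, -0.9611, 0.9337], 'width': 0.0857, 'grasp_force': 0.0}
65.70646984690485 259.6403906462692 187.01736634101337 [0.512 0.397 0.377]
[[407.316 264.42 ]
 [406.224 442.26 ]
 [407.628 190.944]
 [454.428 750.984]
 [412.776 787.8  ]
 [508.56  784.524]]
```

View pics/w1b.png

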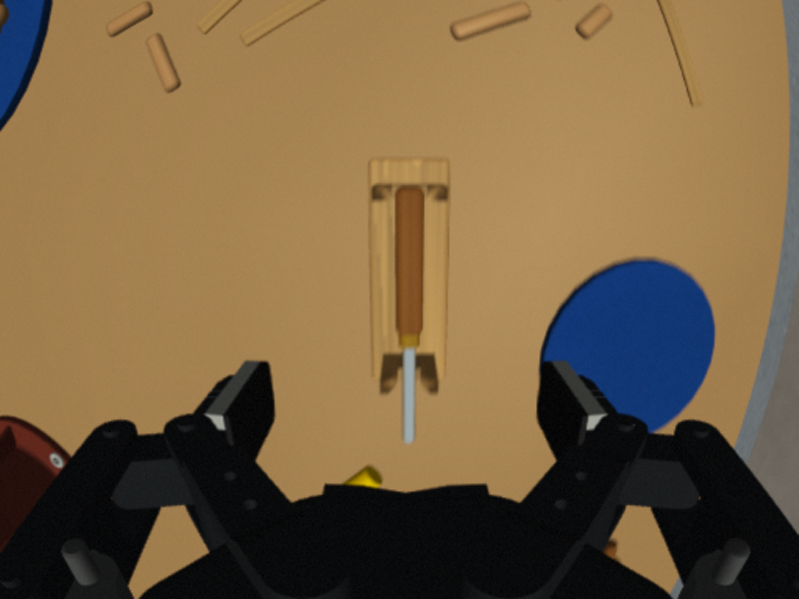

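Request:
{"name": "apply_moves", "arguments": {"plan": [[[0,0.003,0.044,0,0,0,0],[0,0,0.044,0,0,0,0],[0,0,0.044,0,0,0,0],[0,0,0.03,0,0,0,0],[0,0,0.01,0,0,0,0]]]}}

```text
clock: 3.05
tool_pos: [0.512, 0.3267, 0.0245]
eef_rot: [-3.136, 0.002, 1.571]
wrist_force: [-0.5, -0.3, 0.5]
width: 0.0855
grasp_force: 0.0
```

Request:
{"name": "apply_moves", "arguments": {"plan": [[[0,0,0,0,0,0,0.5],[0,0,0,0,0,0,1],[0,0,0,0,0,0,1],[0,0,0,0,0,0,1],[0,0,0,0,0,0,1]]], "grip_force": 70}}

```text
clock: 3.55
tool_pos: [0.5156, 0.3281, 0.03]
eef_rot: [3.14, -0.0, 1.571]
wrist_force: [-0.2, 0.7, 1.4]
width: 0.0123
grasp_force: 0.0
```

Request:
{"name": "apply_moves", "arguments": {"plan": [[[0,0,0,0,0,0,1],[0,0,0,0,0,0,1],[0,0,0,0,0,0,1],[0,0,0,0,0,0,1],[0,0,0,0,0,0,1]]]}}

```text
clock: 4.05
tool_pos: [0.5148, 0.3278, 0.0288]
eef_rot: [-3.142, 0.0, 1.571]
wrist_force: [0.4, -0.7, -0.8]
width: -0.0002
grasp_force: 0.0
```

Run:
```python
from h import *
pose()
```

```text
{'clock': 4.05, 'joints': [0.3531, 0.1727, -0.1338, 1.2645, -0.0001, 1.9239], 'tool_pos': [0.5148, 0.3278, 0.0288], 'eef_rot': [-3.1415, 0.0001, 1.5708], 'wrist_force': [0.4102, -0.7026, -0.8126], 'width': -0.0002, 'grasp_force': 0.0}
```

Run:
```python
from h import *
im=env.get_image('wrist')[:,:,::-1];a=cv2.resize(im,(560,420));b=cv2.resize(env.get_image('top')[140:260,70:230,::-1],(560,420),interpolation=cv2.INTER_CUBIC)
cv2.imwrite('pics/w2.png',cv2.resize(np.hstack([a,b]),(800,300)))
```

```text
(no output)
```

View pics/w2.png

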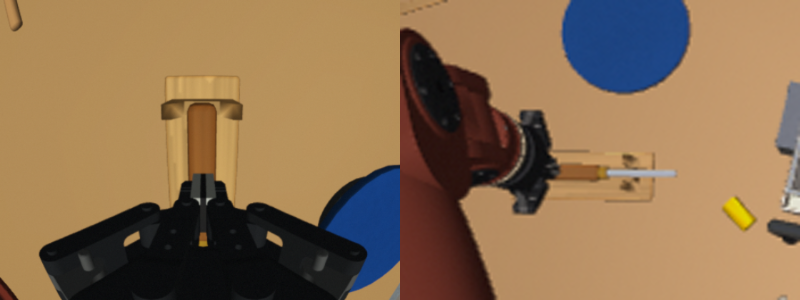

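Run:
```python
from h import *
c=env.get_calibration('wrist');V=np.array(c['view']);print((-V[:3,:3].T@V[:3,3]).round(4))
o=env.get_obs();p=np.array(o['tool_pos']);print(p)
k=400/512
print((proj('wrist',[p,p+[0,0,.019],[.5146,.383,.056],[.5146,.273,.056],[.482,.4,.01],[.546,.4,.01],[.528,.376,.06]],c)*k).round(1))
crop(cv2.imread('pics/w2.png'),130,50,280,270,2.7,'pics/w2c.png')
cv2.imwrite('pics/w2c.png',cv2.resize(env.get_image('wrist')[80:340,140:380,::-1],None,fx=2.3,fy=2.3,interpolation=cv2.INTER_CUBIC))
```

```text
[0.5153 0.3952 0.2066]
[0.51482589 0.32784686 0.02883393]
[[202.4 167.5]
 [202.3 176.6]
 [201.9 102.2]
 [202.  241.8]
 [163.4  78.4]
 [239.4  78.3]
 [222.9 113.8]]
```

View pics/w2c.png

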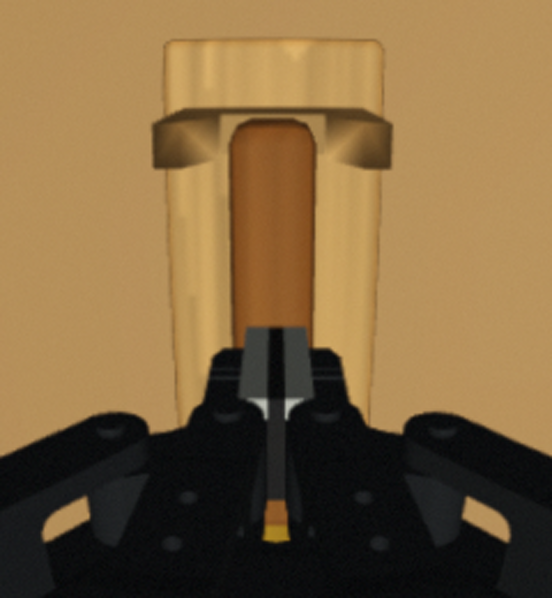

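Run:
```python
from h import *
p=np.array(env.get_obs()['tool_pos'])
for z in (.029,.045,.056,.07,.08): print(z,((proj('wrist',[p*[1,1,0]+[0,.011,z]])-[140,80])*2.3).round(0))
im=env.get_image('scene')[:,:,::-1]
print(proj('scene',[p,[.514,.328,.046],[.514,.173,.046]]))
crop(im,320,190,450,310,5,'pics/s2.png')
```

```text
0.029 [[274. 272.]]
0.045 [[274. 291.]]
0.056 [[273. 306.]]
0.07 [[273. 329.]]
0.08 [[273. 348.]]
[[394.48782013 281.43103071]
 [395.90728819 276.94896804]
 [340.90641451 248.64477321]]
```

View pics/s2.png

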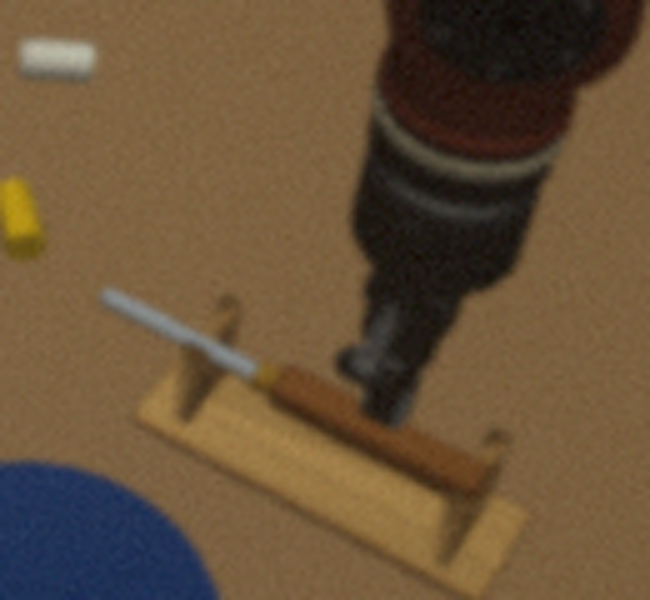

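Request:
{"name": "apply_moves", "arguments": {"plan": [[[0,0,-0.03,0,0,0,1],[0,0,-0.03,0,0,0,1],[0,0,0,0,0,0,1]]]}}

```text
clock: 4.55
tool_pos: [0.5174, 0.3288, 0.0937]
eef_rot: [3.135, -0.002, 1.571]
wrist_force: [1.1, 0.7, 0.6]
width: -0.0002
grasp_force: 0.0
```

Run:
```python
from h import *
pose()
a=cv2.resize(env.get_image('wrist')[80:340,140:380,::-1],None,fx=1.6,fy=1.6,interpolation=cv2.INTER_CUBIC)
b=cv2.resize(env.get_image('scene')[190:310,320:450,::-1],None,fx=3.1,fy=3.1,interpolation=cv2.INTER_CUBIC)
H=max(a.shape[0],b.shape[0]);f=lambda x:cv2.copyMakeBorder(x,0,H-x.shape[0],0,0,0)
cv2.imwrite('pics/w3.png',np.hstack([f(a),f(b)]))
```

```text
{'clock': 4.55, 'joints': [0.3532, 0.1394, -0.0511, 1.3736, -0.0002, 1.9239], 'tool_pos': [0.5174, 0.3288, 0.0937], 'eef_rot': [3.1352, -0.0022, 1.5708], 'wrist_force': [1.0813, 0.7353, 0.6206], 'width': -0.0002, 'grasp_force': 0.0}
```

View pics/w3.png

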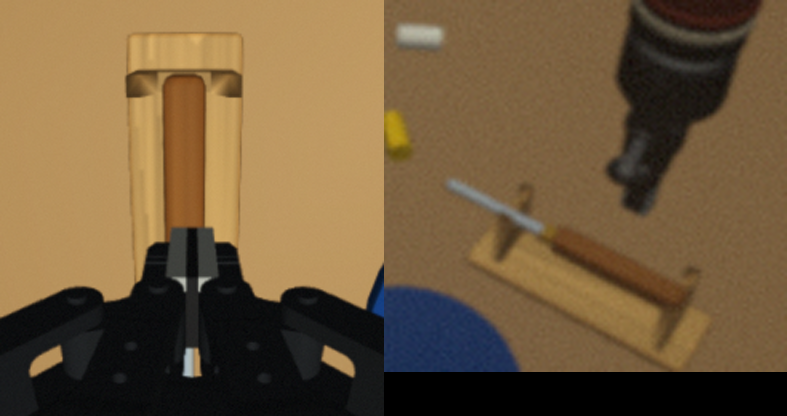

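Run:
```python
from h import *
p=np.array(env.get_obs()['tool_pos']);c=env.get_calibration('wrist')
V=np.array(c['view']);print('cam-tcp',(-V[:3,:3].T@V[:3,3]-p).round(4), V[:3,:3].round(3).tolist())
for dz in (0,.01,.02,.03,.04): print(dz,proj('scene',[p+[0,0,dz]]).round(1),((proj('wrist',[p+[0,.011,dz]],c)-[140,80])*1.6).round(0),((proj('wrist',[p+[0,0,dz]],c)-[140,80])*1.6).round(0))
```

```text
cam-tcp [0.0002 0.0673 0.1778] [[1.0, 0.0, 0.001], [-0.0, -0.964, 0.266], [0.001, -0.266, -0.964]]
0 [[398.9 266.1]] [[190. 189.]] [[190. 215.]]
0.01 [[399.6 263.4]] [[190. 197.]] [[190. 224.]]
0.02 [[400.4 260.7]] [[190. 206.]] [[190. 235.]]
0.03 [[401.2 258. ]] [[190. 216.]] [[190. 246.]]
0.04 [[401.9 255.2]] [[190. 228.]] [[190. 259.]]
```

Request:
{"name": "apply_moves", "arguments": {"plan": [[[0,0,0,0,0,0,0],[0,0,0,0,0,0,0],[0,0,0,0,0,0,0],[0,0,0,0,0,0,0],[0,0,0,0,0,0,0]]]}}

```text
clock: 5.15
tool_pos: [0.5147, 0.3278, 0.0885]
eef_rot: [-3.141, 0.0, 1.571]
wrist_force: [-0.4, 0.4, 0.4]
width: 0.0722
grasp_force: 0.0
```

Request:
{"name": "apply_moves", "arguments": {"plan": [[[0,0,0.03,0,0,0,0],[0,0,0.03,0,0,0,0],[0,0,0.02,0,0,0,0],[0,0,0.01,0,0,0,0],[0,0,0.006,0,0,0,0]]]}}

```text
clock: 5.65
tool_pos: [0.5145, 0.3277, -0.0079]
eef_rot: [-3.141, 0.0, 1.571]
wrist_force: [0.2, -0.3, -0.0]
width: 0.0853
grasp_force: 0.0
```

Request:
{"name": "apply_moves", "arguments": {"plan": [[[0,0,0,0,0,0,0.4],[0,0,0,0,0,0,0.7],[0,0,0,0,0,0,1],[0,0,0,0,0,0,1],[0,0,0,0,0,0,1]]], "grip_force": 70}}

```text
clock: 6.15
tool_pos: [0.5155, 0.3281, -0.0062]
eef_rot: [3.14, -0.0, 1.571]
wrist_force: [0.6, 1.1, 0.6]
width: 0.0186
grasp_force: 68.5
```

Request:
{"name": "apply_moves", "arguments": {"plan": [[[0,0,0,0,0,0,1],[0,0,0,0,0,0,1],[0,0,0,0,0,0,1]]]}}

```text
clock: 6.45
tool_pos: [0.5155, 0.3281, -0.0063]
eef_rot: [3.14, -0.0, 1.571]
wrist_force: [0.6, -1.1, 5.0]
width: 0.019
grasp_force: 69.0
```

Request:
{"name": "apply_moves", "arguments": {"plan": [[[0,0,-0.02,0,0,0,1],[0,0,-0.044,0,0,0,1],[0,0,-0.048,0,0,0,1],[0,0,-0.048,0,0,0,1],[0,0,-0.049,0,0,0,1]]]}}

```text
clock: 6.95
tool_pos: [0.5143, 0.3277, 0.2034]
eef_rot: [-3.141, 0.0, 1.571]
wrist_force: [0.8, 1.2, -0.4]
width: 0.0189
grasp_force: 68.4
```

Run:
```python
from h import *
pose()
plan([((.5888,.2236,.2027),(PI,0,1.3875),.035),((.5888,.2236,.2027),(PI,0,1.3875))],1)
```

```text
{'clock': 6.95, 'joints': [0.3532, 0.1371, 0.1454, 1.5798, -0.0, 1.9239], 'tool_pos': [0.5143, 0.3277, 0.2034], 'eef_rot': [-3.141, 0.0003, 1.5708], 'wrist_force': [0.8467, 1.2084, -0.3928], 'width': 0.0189, 'grasp_force': 68.3999}
[[-0.026, 0.0186, 0.0002, 0, 0, 0.046, 1], [-0.0251, 0.0198, 0.0002, 0, 0, 0.046, 1], [-0.0242, 0.021, 0.0001, 0, 0, 0.046, 1], [-0.0233, 0.022, 0.0002, -0.001, 0, 0.045, 1], [0, 0, 0, 0, 0, 0, 1]]
```

Request:
{"name": "apply_moves", "arguments": {"plan": [[[-0.026,0.0186,0,0,0,0.046,1],[-0.025,0.0198,0,0,0,0.046,1],[-0.0242,0.021,0,0,0,0.046,1],[-0.0233,0.022,0,0,0,0.045,1],[0,0,0,0,0,0,1]]]}}

```text
clock: 7.45
tool_pos: [0.591, 0.2206, 0.201]
eef_rot: [-3.141, 0.001, 1.383]
wrist_force: [-1.0, 0.2, -1.3]
width: 0.0186
grasp_force: 68.5
```

Run:
```python
from h import *
pose()
y=np.array([.1822,.9833,0]);C=np.array([.531,-.088,0])
p=np.array(env.get_obs()['tool_pos'])
a=env.get_image('top');b=env.get_image('scene')
cv2.imwrite('pics/t4.png',a[:,:,::-1]);cv2.imwrite('pics/s4.png',b[:,:,::-1])
A=cv2.resize(a[150:240,150:270,::-1],None,fx=6.6,fy=6.6,interpolation=cv2.INTER_CUBIC)[:, :]
B=cv2.resize(b[120:200,250:350,::-1],None,fx=6,fy=6,interpolation=cv2.INTER_CUBIC)
A=cv2.resize(A,(400,300));B=cv2.resize(B,(375,300));cv2.imwrite('pics/j4.png',np.hstack([A,B]))
t=p-.155*y+[0,0,.0523]
for P in (t,t+.1*y,C+.102*y+[0,0,.255],C+.102*y+[0,0,.288]):
  u=proj('top',[P])[0];v=proj('scene',[P])[0];print(P.round(4),((u-[150,150])*400/120).round(1),((v-[250,120])*3.75+[400,0]).round(1))
```

```text
{'clock': 7.45, 'joints': [0.1509, 0.2025, 0.2131, 1.5821, -0.001, 1.9097], 'tool_pos': [0.591, 0.2206, 0.201], 'eef_rot': [-3.1413, 0.0012, 1.3828], 'wrist_force': [-0.9877, 0.1708, -1.296], 'width': 0.0186, 'grasp_force': 68.4598}
[0.5628 0.0682 0.2533] [180.5 112. ] [589.1 237.5]
[0.581  0.1666 0.2533] [60.8 88.8] [709.2 316.7]
[0.5496 0.0123 0.255 ] [248.8 128.3] [528.7 191.6]
[0.5496 0.0123 0.288 ] [245.4 121.5] [529.6 151.7]
```

View pics/j4.png

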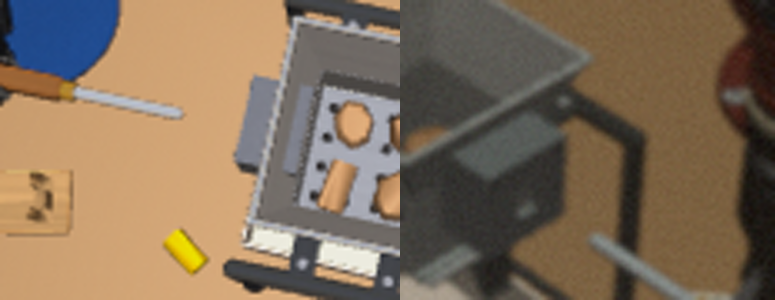

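Run:
```python
from h import *
pose()
x=np.array([.9833,-.1822,0]);y=np.array([.1822,.9833,0]);C=np.array([.5315,-.0875,0])
p=np.array(env.get_obs()['tool_pos'])
print('xh,yh of tool',(p-C)@x,(p-C)@y)
# measure shank axis & rim edges in top image
c=cv2.imread('pics/t4.png')
f=lambda u,v,z: ray('top',150+u/3.3333,150+v/3.3333,z)
for q in [(75,92),(183,113)]: P=f(*q,.2533);print(P.round(4),(P-C)@x,(P-C)@y)
for q in [(253,76),(237,159)]: P=f(*q,.288);print('cov',P.round(4),(P-C)@x,(P-C)@y)
```

```text
{'clock': 7.55, 'joints': [0.155, 0.2009, 0.212, 1.583, 0.0001, 1.9098], 'tool_pos': [0.5893, 0.2233, 0.2013], 'eef_rot': [-3.1406, 0.0002, 1.3868], 'wrist_force': [-0.1755, -0.7332, -0.8321], 'width': 0.0192, 'grasp_force': 68.4643}
xh,yh of tool 0.0002022257810568029 0.31615606131356083
[0.5784 0.1548 0.2533] 0.001961549451698706 0.2467968476417586
[0.5619 0.0662 0.2533] 0.0018999565186600918 0.15665847125597243
cov [0.5859 0.0071 0.288 ] 0.036270384736679206 0.10297323246126609
cov [0.5199 0.0181 0.288 ] -0.030647252689472854 0.10171586615921266
```

Request:
{"name": "apply_moves", "arguments": {"plan": [[[-0.02,0,-0.001,0,0,0,1],[-0.02,0,0,0,0,0,1],[-0.01,0,0,0,0,0,1],[-0.005,0,0,0,0,0,1],[-0.005,0,0,0,0,0,1]]]}}

```text
clock: 8.05
tool_pos: [0.5782, 0.1653, 0.2029]
eef_rot: [3.142, -0.0, 1.389]
wrist_force: [0.3, 0.2, 0.3]
width: 0.0186
grasp_force: 68.5
```

Request:
{"name": "apply_moves", "arguments": {"plan": [[[-0.005,0,0,0,0,0,1],[-0.004,0,0,0,0,0,1],[0,0,0,0,0,0,1]]]}}

```text
clock: 8.35
tool_pos: [0.5768, 0.1558, 0.2029]
eef_rot: [3.142, 0.0, 1.388]
wrist_force: [-0.2, 0.6, -1.5]
width: 0.0191
grasp_force: 68.5
```

Run:
```python
from h import *
pose()
```

```text
{'clock': 8.35, 'joints': [0.0453, 0.0979, 0.1024, 1.5753, -0.0001, 1.7992], 'tool_pos': [0.5768, 0.1558, 0.2029], 'eef_rot': [3.1415, 0.0001, 1.3876], 'wrist_force': [-0.2482, 0.6138, -1.4634], 'width': 0.0191, 'grasp_force': 68.4622}
```

Request:
{"name": "apply_moves", "arguments": {"plan": [[[-0.005,0,0,0,0,0,1],[-0.005,0,0,0,0,0,1],[-0.003,0,0,0,0,0,1],[0,0,0,0,0,0,1]]]}}

```text
clock: 8.75
tool_pos: [0.5745, 0.143, 0.2029]
eef_rot: [3.141, -0.0, 1.387]
wrist_force: [-0.4, 0.1, -1.4]
width: 0.0186
grasp_force: 68.4
```

Request:
{"name": "apply_moves", "arguments": {"plan": [[[-0.003,0,0,0,0,0,1],[-0.003,0,0,0,0,0,1],[0,0,0,0,0,0,1]]]}}

```text
clock: 9.05
tool_pos: [0.5736, 0.138, 0.2035]
eef_rot: [3.141, -0.002, 1.388]
wrist_force: [1.4, 5.3, 3.1]
width: 0.0187
grasp_force: 68.9
```

Run:
```python
from h import *
pose()
```

```text
{'clock': 9.05, 'joints': [0.0138, 0.0729, 0.0772, 1.5739, 0.0014, 1.7671], 'tool_pos': [0.5736, 0.138, 0.2035], 'eef_rot': [3.1407, -0.0016, 1.3883], 'wrist_force': [1.3753, 5.3294, 3.0664], 'width': 0.0187, 'grasp_force': 68.8999}
```

Contact on the tab (about 5 N); pushing further in small steps.

Request:
{"name": "apply_moves", "arguments": {"plan": [[[-0.002,0,0,0,0,0,1],[-0.002,0,0,0,0,0,1],[0,0,0,0,0,0,1]]]}}

```text
clock: 9.35
tool_pos: [0.573, 0.1344, 0.2038]
eef_rot: [3.14, -0.002, 1.389]
wrist_force: [2.1, 7.9, 4.6]
width: 0.0187
grasp_force: 69.1
```

Request:
{"name": "apply_moves", "arguments": {"plan": [[[-0.002,0,0,0,0,0,1],[-0.001,0,0,0,0,0,1],[0,0,0,0,0,0,1]]]}}

```text
clock: 9.65
tool_pos: [0.5725, 0.1317, 0.2039]
eef_rot: [3.14, -0.002, 1.389]
wrist_force: [0.6, 9.1, 4.2]
width: 0.0187
grasp_force: 69.2
```

Run:
```python
from h import *
pose()
a=env.get_image('top');o=cv2.imread('pics/t4.png')[:,:,::-1]
# handle region: shut handle ~ (328,213) raw ; open ~ closer
d=np.abs(a.astype(int)-o).sum(2)
print('lever/handle diff',d[195:235,300:340].mean(),'hopper inside',d[170:220,245:285].mean())
cv2.imwrite('pics/t5.png',a[:,:,::-1])
```

```text
{'clock': 9.65, 'joints': [0.0025, 0.0641, 0.0689, 1.5736, 0.0021, 1.7553], 'tool_pos': [0.5725, 0.1317, 0.2039], 'eef_rot': [3.14, -0.0024, 1.3888], 'wrist_force': [0.6252, 9.0956, 4.2048], 'width': 0.0187, 'grasp_force': 69.1762}
lever/handle diff 110.09375 hopper inside 135.0725
```

Request:
{"name": "apply_moves", "arguments": {"plan": [[[0,0,0,0,0,0,1],[0,0,0,0,0,0,1],[0,0,0,0,0,0,1],[0,0,0,0,0,0,1],[0,0,0,0,0,0,1]]]}}

```text
clock: 10.2
tool_pos: [0.5725, 0.1319, 0.2039]
eef_rot: [3.14, -0.002, 1.389]
wrist_force: [0.7, 9.9, 5.3]
width: 0.0187
grasp_force: 69.2
```

Run:
```python
from h import *
a=env.get_image('top')[:,:,::-1];b=env.get_image('scene')[:,:,::-1]
cv2.imwrite('pics/t6.png',a);cv2.imwrite('pics/s6.png',b)
A=cv2.resize(a[145:255,215:345],(420,355),interpolation=cv2.INTER_CUBIC);B=cv2.resize(b[110:265,185:325],(320,355),interpolation=cv2.INTER_CUBIC)
cv2.imwrite('pics/j6.png',cv2.convertScaleAbs(np.hstack([A,B]),alpha=1.4))
```

```text
(no output)
```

View pics/j6.png

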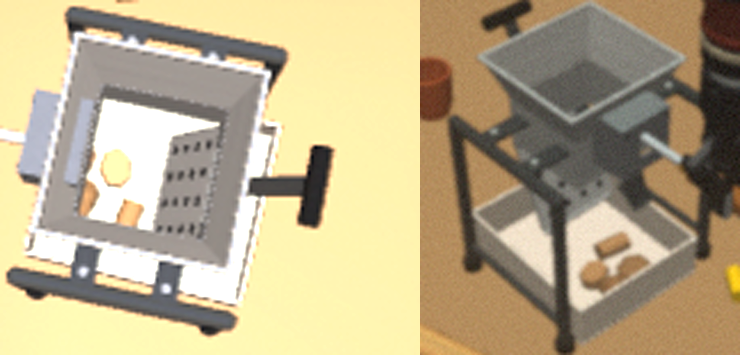

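Request:
{"name": "apply_moves", "arguments": {"plan": [[[0.01,0,0,0,0,0,1],[0.02,0,0,0,0,0,1],[0.025,0,0,0,0,0,1],[0.025,0,0,0,0,0,1],[0.025,0,0,0,0,0,1]]]}}

```text
clock: 10.8
tool_pos: [0.5913, 0.2344, 0.2029]
eef_rot: [3.141, 0.0, 1.388]
wrist_force: [1.5, -0.6, 0.4]
width: 0.0188
grasp_force: 68.5
```

Run:
```python
from h import *
pose()
plan([((.515,.328,.16),(PI,0,PI/2),.035)],1)
```

```text
{'clock': 10.8, 'joints': [0.1725, 0.2184, 0.2346, 1.5869, -0.0005, 1.9265], 'tool_pos': [0.5913, 0.2344, 0.2029], 'eef_rot': [3.1414, 0.0005, 1.3876], 'wrist_force': [1.5213, -0.5693, 0.3606], 'width': 0.0188, 'grasp_force': 68.4705}
[[0.0195, -0.023, 0.0107, 0, 0, -0.046, 1], [0.0206, -0.0221, 0.0107, 0, 0, -0.046, 1], [0.0216, -0.0211, 0.0107, 0, 0, -0.046, 1], [0.0225, -0.0201, 0.0107, 0, 0, -0.045, 1]]
```

Request:
{"name": "apply_moves", "arguments": {"plan": [[[0.0195,-0.023,0.0107,0,0,-0.046,1],[0.0206,-0.022,0.0107,0,0,-0.046,1],[0.0216,-0.021,0.0107,0,0,-0.046,1],[0.0225,-0.02,0.0107,0,0,-0.045,1],[0,0,0,0,0,0,1]]]}}

```text
clock: 11.3
tool_pos: [0.5122, 0.3293, 0.1585]
eef_rot: [-3.139, 0.001, 1.576]
wrist_force: [-0.4, -0.6, -1.9]
width: 0.0186
grasp_force: 68.6
```

Request:
{"name": "apply_moves", "arguments": {"plan": [[[0,0,0,0,0,0,1],[0,0,0,0,0,0,1]]]}}

```text
clock: 11.5
tool_pos: [0.516, 0.3267, 0.1605]
eef_rot: [3.141, 0.0, 1.57]
wrist_force: [0.7, -0.0, 0.1]
width: 0.0189
grasp_force: 68.6
```

Run:
```python
from h import *
pose();plan([((.515,.328,.02),(PI,0,PI/2),.035)],1)
```

```text
{'clock': 11.5, 'joints': [0.3508, 0.1313, 0.0614, 1.5001, -0.0005, 1.9227], 'tool_pos': [0.516, 0.3267, 0.1605], 'eef_rot': [3.1408, 0.0002, 1.5697], 'wrist_force': [0.7497, -0.0281, 0.1164], 'width': 0.0189, 'grasp_force': 68.5514}
[[0.0003, -0.0002, 0.0281, 0, 0, 0, 1], [0.0003, -0.0002, 0.0281, 0, 0, 0, 1], [0.0003, -0.0002, 0.0281, 0, 0, 0, 1], [0.0002, -0.0002, 0.0281, 0, 0, -0.001, 1], [0.0003, -0.0003, 0.0281, 0.001, 0, 0, 1]]
```

Request:
{"name": "apply_moves", "arguments": {"plan": [[[0,0,0.028,0,0,0,1],[0,0,0.028,0,0,0,1],[0,0,0.028,0,0,0,1],[0,0,0.028,0,0,0,1],[0,0,0.024,0,0,0,1]]]}}

```text
clock: 12.0
tool_pos: [0.516, 0.3261, 0.023]
eef_rot: [3.141, 0.0, 1.569]
wrist_force: [-0.9, 0.2, -1.2]
width: 0.0191
grasp_force: 68.6
```

Request:
{"name": "apply_moves", "arguments": {"plan": [[[0,0,0.01,0,0,0,1],[0,0,0.01,0,0,0,1],[0,0,0.005,0,0,0,1],[0,0,0,0,0,0,1]]]}}

```text
clock: 12.4
tool_pos: [0.5155, 0.3271, -0.0007]
eef_rot: [3.141, 0.0, 1.57]
wrist_force: [-0.8, 0.1, -0.7]
width: 0.0188
grasp_force: 68.6
```

Run:
```python
from h import *
pose()
```

```text
{'clock': 12.4, 'joints': [0.3516, 0.1946, -0.1645, 1.2114, -0.0001, 1.9227], 'tool_pos': [0.5155, 0.3271, -0.0007], 'eef_rot': [3.1413, 0.0, 1.5705], 'wrist_force': [-0.8493, 0.0722, -0.6986], 'width': 0.0188, 'grasp_force': 68.5521}
```

Request:
{"name": "apply_moves", "arguments": {"plan": [[[0,0,0.003,0,0,0,1],[0,0,0.002,0,0,0,1],[0,0,0,0,0,0,1]]]}}

```text
clock: 12.7
tool_pos: [0.5153, 0.3273, -0.0058]
eef_rot: [3.141, 0.0, 1.571]
wrist_force: [-0.6, 0.2, -0.2]
width: 0.0191
grasp_force: 68.6
```

Request:
{"name": "apply_moves", "arguments": {"plan": [[[0,0,0,0,0,0,0.6],[0,0,0,0,0,0,0.3],[0,0,0,0,0,0,0.0],[0,0,0,0,0,0,0],[0,0,0,0,0,0,0]]]}}

```text
clock: 13.2
tool_pos: [0.5152, 0.3272, -0.0059]
eef_rot: [3.142, 0.0, 1.571]
wrist_force: [0.3, 0.4, -0.5]
width: 0.0849
grasp_force: 0.0
```

Request:
{"name": "apply_moves", "arguments": {"plan": [[[0,0,0,0,0,0,0],[0,0,-0.03,0,0,0,0],[0,0,-0.045,0,0,0,0],[0,0,-0.045,0,0,0,0],[0,0,-0.045,0,0,0,0]]]}}

```text
clock: 13.7
tool_pos: [0.5149, 0.3271, 0.1608]
eef_rot: [-3.142, 0.0, 1.571]
wrist_force: [1.4, 0.8, 0.5]
width: 0.0855
grasp_force: 0.0
```

Run:
```python
from h import *
pose();c=env.get_calibration('wrist')
im=env.get_image('wrist');cv2.imwrite('pics/w7.png',im[:,:,::-1])
hsv=cv2.cvtColor(im,cv2.COLOR_RGB2HSV)
o=cv2.cvtColor(cv2.imread('pics/w1.png'),cv2.COLOR_BGR2HSV)
# dark-brown handle colour sampled from first wrist picture
print('ref',o[170,262],o[150,262],'bg',o[170,300],'shank',o[260,261])
print('proj butt,handleend,tip',proj('wrist',[[.515,.383,.056],[.515,.273,.056],[.515,.173,.05]],c).round(1))
m=((hsv[...,2]<150)&(hsv[...,1]>130)).astype(np.uint8);m[:, :200]=0;m[:,330:]=0;m[300:]=0
ys,xs=np.nonzero(m[100:235]);print('brown',len(ys),ys.min()+100,ys.max()+100,xs.min(),xs.max(),np.polyfit(ys,xs,1))
# same scan on the first picture
m=((o[...,2]<150)&(o[...,1]>130));ys,xs=np.nonzero(m[100:235,200:330]);print('first',len(ys),ys.min()+100,ys.max()+100,xs.min()+200,xs.max()+200,np.polyfit(ys,xs,1))
```

```text
{'clock': 13.7, 'joints': [0.352, 0.1303, 0.0608, 1.5013, -0.0001, 1.9228], 'tool_pos': [0.5149, 0.3271, 0.1608], 'eef_rot': [-3.1415, 0.0001, 1.5708], 'wrist_force': [1.3604, 0.8202, 0.4901], 'width': 0.0855, 'grasp_force': 0.0}
ref [ 15 182 130] [ 15 184 129] bg [ 17 122 177] shank [ 96  23 174]
proj butt,handleend,tip [[259.4 118.9]
 [259.4 227.5]
 [259.4 301.4]]
brown 2919 100 234 230 288 [1.05650408e-03 2.59473419e+02]
first 2452 104 234 236 288 [-8.67053460e-03  6.24154162e+01]
```

Run:
```python
from h import *
x=np.array([.9833,-.1822,0]);y=np.array([.1822,.9833,0]);C=np.array([.5315,-.0875,0])
P=ray('top',312.8,202.9,.313);print(P,(P-C)@x,(P-C)@y)
pose()
T=C-.128*y;print(T)
plan([((.515,.327,.38),(PI,0,1.571)),((T[0],T[1],.38),(PI,0,1.3875))],1)
```

```text
[ 0.50563032 -0.21549264  0.313     ] -0.0021173990985450426 -0.1305686226318213
{'clock': 13.75, 'joints': [0.352, 0.1259, 0.072, 1.5067, -0.0001, 1.9228], 'tool_pos': [0.5179, 0.3283, 0.1696], 'eef_rot': [3.132, -0.0034, 1.5709], 'wrist_force': [0.8453, -0.2265, 7.1936], 'width': 0.0852, 'grasp_force': 0.0}
[ 0.5081784 -0.2133624  0.       ]
[[-0.0001, -0.0002, -0.0421, 0.002, -0.001, 0, 1], [-0.0002, -0.0003, -0.0421, 0.002, -0.001, 0, 1], [-0.0002, -0.0003, -0.0421, 0.002, 0, 0, 1], [-0.0002, -0.0004, -0.0421, 0.002, -0.001, 0, 1], [-0.0002, -0.0005, -0.042, 0.002, 0, 0, 1]]
[[-0.045, -0.0006, 0, 0, 0, 0.015, 1], [-0.045, 0.0001, 0, 0, 0, 0.015, 1], [-0.045, 0.0008, 0, 0, 0, 0.015, 1], [-0.045, 0.0015, 0, 0, 0, 0.015, 1], [-0.045, 0.0021, 0, 0, 0, 0.015, 1]]
[[-0.045, 0.0028, 0, 0, 0, 0.015, 1], [-0.0449, 0.0035, 0, 0, 0, 0.016, 1], [-0.0448, 0.0042, 0, 0, 0, 0.015, 1], [-0.0448, 0.0049, -0.0001, 0, 0, 0.016, 1], [-0.0447, 0.0056, 0, 0, 0, 0.015, 1]]
[[-0.0446, 0.0062, -0.0001, 0, 0, 0.016, 1], [-0.0445, 0.0069, 0, 0, 0, 0.015, 1]]
```

Request:
{"name": "apply_moves", "arguments": {"plan": [[[0,0,-0.043,0,0,0,1],[0,0,-0.043,0,0,0,1],[0,0,-0.043,0,0,0,1],[0,0,-0.043,0,0,0,1],[0,0,-0.043,0,0,0,1]]]}}

```text
clock: 14.25
tool_pos: [0.5149, 0.3272, 0.3758]
eef_rot: [3.141, -0.0, 1.571]
wrist_force: [1.0, -0.2, -0.4]
width: 0.0123
grasp_force: 0.0
```

Request:
{"name": "apply_moves", "arguments": {"plan": [[[-0.045,-0.0006,0,0,0,0.015,1],[-0.045,0,0,0,0,0.015,1],[-0.045,0.0008,0,0,0,0.015,1],[-0.045,0.0015,0,0,0,0.015,1],[-0.045,0.002,0,0,0,0.015,1]]]}}

```text
clock: 14.75
tool_pos: [0.5119, 0.1006, 0.374]
eef_rot: [3.141, 0.0, 1.495]
wrist_force: [0.8, 0.5, -0.5]
width: 0.0003
grasp_force: 0.0
```

Request:
{"name": "apply_moves", "arguments": {"plan": [[[-0.045,0.0028,0,0,0,0.015,1],[-0.045,0.0035,0,0,0,0.016,1],[-0.045,0.0042,0,0,0,0.015,1],[-0.045,0.005,0,0,0,0.016,1],[-0.045,0.0056,0,0,0,0.015,1]]]}}

```text
clock: 15.25
tool_pos: [0.5091, -0.1257, 0.3741]
eef_rot: [3.141, 0.0, 1.418]
wrist_force: [1.1, -0.5, -0.6]
width: -0.0002
grasp_force: 0.0
```

Request:
{"name": "apply_moves", "arguments": {"plan": [[[-0.0445,0.0062,0,0,0,0.016,1],[-0.0445,0.007,0,0,0,0.015,1],[0,0,0,0,0,0,1],[0,0,0,0,0,0,1]]]}}

```text
clock: 15.65
tool_pos: [0.508, -0.2147, 0.3735]
eef_rot: [-3.141, -0.001, 1.386]
wrist_force: [0.1, 0.5, -0.3]
width: -0.0
grasp_force: 0.0
```

Run:
```python
from h import *
x=np.array([.9833,-.1822,0]);y=np.array([.1822,.9833,0]);C=np.array([.5315,-.0875,0])
pose();T=C-.128*y
plan([((T[0],T[1],.30),(PI,0,1.3875),.03)],1)
# is the rod back as it lay?  compare top pictures
a=env.get_image('top')[:,:,::-1];o=cv2.imread('pics/top_raw.png');cv2.imwrite('pics/t8.png',a)
d=cv2.absdiff(a,o).sum(2)[190:230,108:185];print('rod region diff mean,max',d.mean(),d.max(),(d>60).sum())
c=env.get_calibration('wrist');print(proj('wrist',[C-.131*y+[0,0,.315]],c))
```

```text
{'clock': 15.65, 'joints': [-0.6372, 0.0861, 0.4099, 1.8955, 0.0001, 1.1187], 'tool_pos': [0.508, -0.2147, 0.3735], 'eef_rot': [-3.1408, -0.0005, 1.3857], 'wrist_force': [0.0643, 0.4729, -0.2711], 'width': -0.0, 'grasp_force': 0.0}
[[0.0004, 0, 0.0245, 0, 0, -0.001, 1], [0.0005, 0, 0.0245, 0, 0, 0, 1], [0.0004, 0, 0.0245, -0.001, -0.001, -0.001, 1]]
rod region diff mean,max 102.50454545454545 232 2986
[[259.11230456 192.37976153]]
```

Request:
{"name": "apply_moves", "arguments": {"plan": [[[0,0,0.0245,0,0,0,1],[0,0,0.0245,0,0,0,1],[0,0,0.0245,0,0,0,1],[0,0,0,0,0,0,1]]]}}

```text
clock: 16.1
tool_pos: [0.5075, -0.2116, 0.2978]
eef_rot: [-3.138, -0.002, 1.39]
wrist_force: [-0.4, 0.2, -0.6]
width: 0.0003
grasp_force: 0.0
```

Request:
{"name": "apply_moves", "arguments": {"plan": [[[0,0,0.005,0,0,0,1],[0,0,0.005,0,0,0,1],[0,0,0,0,0,0,1]]]}}

```text
clock: 16.4
tool_pos: [0.5085, -0.2137, 0.2911]
eef_rot: [3.141, 0.0, 1.388]
wrist_force: [-0.2, 0.1, -0.1]
width: 0.0001
grasp_force: 0.0
```

Request:
{"name": "apply_moves", "arguments": {"plan": [[[0,0,0.005,0,0,0,1],[0,0,0.005,0,0,0,1],[0,0,0,0,0,0,1]]]}}

```text
clock: 16.7
tool_pos: [0.5082, -0.2139, 0.28]
eef_rot: [-3.141, 0.0, 1.388]
wrist_force: [-0.1, 0.4, -1.0]
width: -0.0005
grasp_force: 0.0
```

Request:
{"name": "apply_moves", "arguments": {"plan": [[[0,0,0.004,0,0,0,1],[0,0,0.004,0,0,0,1],[0,0,0,0,0,0,1]]]}}

```text
clock: 17.0
tool_pos: [0.5078, -0.2179, 0.277]
eef_rot: [3.137, 0.01, 1.385]
wrist_force: [-9.9, -12.7, 22.9]
width: -0.0003
grasp_force: 11.8
```

Request:
{"name": "apply_moves", "arguments": {"plan": [[[0,0,0.004,0,0,0,1],[0,0,0.004,0,0,0,1],[0,0,0,0,0,0,1]]]}}

```text
clock: 17.3
tool_pos: [0.5074, -0.2226, 0.2737]
eef_rot: [3.133, 0.021, 1.383]
wrist_force: [-21.5, -27.2, 47.2]
width: 0.0
grasp_force: 23.4
```

Run:
```python
from h import *
pose();c=env.get_calibration('top')
a=env.get_image('top');o=cv2.imread('pics/t6.png')[:,:,::-1]
for n,i in(('now',a),('open',o)):
    g=i[185:235,295:345].astype(int).sum(2);m=g<130;ys,xs=np.nonzero(m);print(n,m.sum(),xs.mean()+295 if len(xs) else 0,xs.max()+295,ys.mean()+185)
w=env.get_image('wrist')
cv2.imwrite('pics/w9.png',w[:,:,::-1])
```

```text
{'clock': 17.3, 'joints': [-0.6403, -0.024, 0.1073, 1.685, -0.0146, 1.1184], 'tool_pos': [0.5074, -0.2226, 0.2737], 'eef_rot': [3.1326, 0.0206, 1.3827], 'wrist_force': [-21.5081, -27.1634, 47.1646], 'width': 0.0, 'grasp_force': 23.3764}Traceback (most recent call last):
  File "<stdin>", line 5, in <module>
    return umr_maximum(a, axis, None, out, keepdims, initial, where)
ValueError: zero-size array to reduction operation maximum which has no identity
```

Request:
{"name": "apply_moves", "arguments": {"plan": [[[-0.01,0,0,0,0,0,1],[-0.01,0,0,0,0,0,1],[0,0,0,0,0,0,1]]]}}

```text
clock: 17.65
tool_pos: [0.5044, -0.2358, 0.2654]
eef_rot: [3.14, 0.003, 1.386]
wrist_force: [-2.2, -7.0, 9.9]
width: -0.0002
grasp_force: 5.0
```

Run:
```python
from h import *
pose()
th=np.radians(np.r_[48.6:-10:13j,-10]);y=-.14*np.cos(th);z=.14*np.sin(th)
print(np.round(np.c_[np.diff(y),-np.diff(z)],4).tolist())
```

```text
{'clock': 17.65, 'joints': [-0.6708, -0.0033, 0.1127, 1.6842, -0.0022, 1.0847], 'tool_pos': [0.5044, -0.2358, 0.2654], 'eef_rot': [3.1403, 0.0031, 1.3861], 'wrist_force': [-2.2272, -6.9578, 9.8995], 'width': -0.0002, 'grasp_force': 5.0334}
[[-0.0086, 0.0083], [-0.0079, 0.009], [-0.0071, 0.0096], [-0.0062, 0.0102], [-0.0053, 0.0107], [-0.0044, 0.0111], [-0.0035, 0.0114], [-0.0025, 0.0117], [-0.0015, 0.0118], [-0.0005, 0.0119], [0.0006, 0.0119], [0.0016, 0.0118], [0.0, -0.0]]
```

Force dropped as expected; following the arc, slowly.

Request:
{"name": "apply_moves", "arguments": {"plan": [[[-0.0095,0,0.008,0,0,0,1],[-0.008,0,0.009,0,0,0,1],[-0.007,0,0.0096,0,0,0,1],[0,0,0,0,0,0,1]]]}}

```text
clock: 18.05
tool_pos: [0.4995, -0.2575, 0.2359]
eef_rot: [-3.139, -0.002, 1.387]
wrist_force: [0.0, -1.8, 1.9]
width: 0.0004
grasp_force: 0.9
```

Request:
{"name": "apply_moves", "arguments": {"plan": [[[-0.0062,0,0.0102,0,0,0,1],[-0.0053,0,0.0107,0,0,0,1],[-0.0044,0,0.011,0,0,0,1],[0,0,0,0,0,0,1]]]}}

```text
clock: 18.45
tool_pos: [0.4964, -0.273, 0.2037]
eef_rot: [-3.139, -0.002, 1.387]
wrist_force: [-0.3, 0.3, 0.3]
width: 0.0002
grasp_force: 0.6
```

Run:
```python
from h import *
pose()
```

```text
{'clock': 18.45, 'joints': [-0.7336, 0.0076, 0.0106, 1.5768, 0.0002, 1.0207], 'tool_pos': [0.4964, -0.273, 0.2037], 'eef_rot': [-3.1392, -0.0017, 1.3873], 'wrist_force': [-0.3247, 0.2913, 0.3043], 'width': 0.0002, 'grasp_force': 0.5523}
```

Request:
{"name": "apply_moves", "arguments": {"plan": [[[-0.0035,0,0.0114,0,0,0,1],[-0.0025,0,0.0117,0,0,0,1],[-0.0015,0,0.0118,0,0,0,1],[0,0,0,0,0,0,1]]]}}

```text
clock: 18.85
tool_pos: [0.4951, -0.28, 0.1688]
eef_rot: [-3.139, -0.002, 1.388]
wrist_force: [-0.2, -0.2, 0.3]
width: -0.0001
grasp_force: 0.6
```

Request:
{"name": "apply_moves", "arguments": {"plan": [[[-0.0005,0,0.0119,0,0,0,1],[0.0006,0,0.01,0,0,0,1],[0,0,0,0,0,0,1]]]}}

```text
clock: 19.15
tool_pos: [0.4961, -0.2813, 0.1494]
eef_rot: [3.141, 0.002, 1.388]
wrist_force: [1.1, -1.7, 2.6]
width: -0.0001
grasp_force: 1.2
```

Request:
{"name": "apply_moves", "arguments": {"plan": [[[0.001,0,0.006,0,0,0,1],[0,0,0.003,0,0,0,1],[0,0,0,0,0,0,1]]]}}

```text
clock: 19.45
tool_pos: [0.4959, -0.2791, 0.1395]
eef_rot: [-3.141, -0.001, 1.388]
wrist_force: [1.0, -0.0, -0.8]
width: -0.0
grasp_force: 0.1
```

Run:
```python
from h import *
pose()
```

```text
{'clock': 19.45, 'joints': [-0.7426, 0.0069, -0.1062, 1.4583, 0.0003, 1.0111], 'tool_pos': [0.4959, -0.2791, 0.1395], 'eef_rot': [-3.1411, -0.0006, 1.3879], 'wrist_force': [0.9933, -0.0184, -0.7614], 'width': -0.0, 'grasp_force': 0.0758}
```

Request:
{"name": "apply_moves", "arguments": {"plan": [[[0,0,0.003,0,0,0,1],[0,0,0.002,0,0,0,1],[0,0,0,0,0,0,1]]]}}

```text
clock: 19.75
tool_pos: [0.4961, -0.2791, 0.1357]
eef_rot: [3.141, -0.0, 1.388]
wrist_force: [-0.8, 2.3, 4.6]
width: 0.0
grasp_force: 2.5
```

Request:
{"name": "apply_moves", "arguments": {"plan": [[[0,0,0.002,0,0,0,1],[0,0,0.001,0,0,0,1],[0,0,0,0,0,0,1]]]}}

```text
clock: 20.05
tool_pos: [0.4964, -0.2792, 0.1352]
eef_rot: [3.14, 0.001, 1.388]
wrist_force: [-5.7, 6.7, 22.9]
width: 0.0003
grasp_force: 11.1
```

Request:
{"name": "apply_moves", "arguments": {"plan": [[[0,0,0.002,0,0,0,1],[0,0,0.001,0,0,0,1],[0,0,0,0,0,0,1]]]}}

```text
clock: 20.35
tool_pos: [0.4966, -0.2793, 0.1347]
eef_rot: [3.138, 0.002, 1.389]
wrist_force: [-12.0, 11.4, 39.3]
width: -0.0002
grasp_force: 19.7
```

Request:
{"name": "apply_moves", "arguments": {"plan": [[[0,0,-0.005,0,0,0,1],[0,0,-0.01,0,0,0,1],[0,0,-0.045,0,0,0,1],[0,0,-0.048,0,0,0,1],[0,0,-0.048,0,0,0,1]]]}}

```text
clock: 20.85
tool_pos: [0.4956, -0.279, 0.2865]
eef_rot: [-3.141, -0.001, 1.388]
wrist_force: [0.7, -0.7, 0.4]
width: -0.0001
grasp_force: 0.0
```

Request:
{"name": "apply_moves", "arguments": {"plan": [[[0,0,-0.048,0,0,0,1],[-0.04,0.0,-0.03,0,0,0,1],[-0.04,-0.02,0,0,0,0,1],[-0.04,-0.02,0,0,0,0,1],[-0.04,-0.02,0,0,0,0,1]]]}}

```text
clock: 21.35
tool_pos: [0.407, -0.4272, 0.3631]
eef_rot: [-3.141, -0.0, 1.388]
wrist_force: [0.4, -0.8, -0.3]
width: 0.0003
grasp_force: 0.0
```

Request:
{"name": "apply_moves", "arguments": {"plan": [[[-0.04,-0.03,0,0,0,0,1],[-0.04,-0.03,0,0,0,0,1],[-0.02,-0.03,0,0,0,0,1],[0,0,0,0,0,0,1],[0,0,0,0,0,0,1]]]}}

```text
clock: 21.85
tool_pos: [0.3006, -0.5081, 0.363]
eef_rot: [-3.141, -0.001, 1.386]
wrist_force: [-0.4, -0.4, 0.7]
width: -0.0
grasp_force: 0.0
```

Run:
```python
from h import *
pose()
a=env.get_image('top')[:,:,::-1];o=cv2.imread('pics/top_raw.png');op=cv2.imread('pics/t6.png');cv2.imwrite('pics/t9.png',a)
b=env.get_image('scene')[:,:,::-1];ob=cv2.imread('pics/scene_raw.png');cv2.imwrite('pics/s9.png',b)
def df(n,p,q,y0,y1,x0,x1):
    d=cv2.absdiff(p,q).astype(int).sum(2)[y0:y1,x0:x1];print(n,'mean',d.mean().round(1),'n>90',(d>90).sum(),'of',d.size)
df('handle vs shut',a,o,195,235,300,340);df('handle open vs shut',op,o,195,235,300,340)
df('rod',a,o,190,230,108,185)
df('rod scene',b,ob,240,310,335,430)
df('cup',a,o,220,255,360,400);df('pin',a,o,125,150,230,310);df('wheel',a,o,120,180,130,190);df('hopper in',a,o,175,215,248,285)
df('tub',b,ob,190,255,205,310)
```

```text
{'clock': 21.85, 'joints': [-1.2581, 0.1991, 0.5128, 1.8853, 0.0003, 0.4976], 'tool_pos': [0.3006, -0.5081, 0.363], 'eef_rot': [-3.1415, -0.0009, 1.3859], 'wrist_force': [-0.3586, -0.3737, 0.6662], 'width': -0.0, 'grasp_force': 0.0}
handle vs shut mean 1.9 n>90 0 of 1600
handle open vs shut mean 135.9 n>90 475 of 1600
rod mean 4.6 n>90 12 of 3080
rod scene mean 9.0 n>90 0 of 6650
cup mean 1.9 n>90 0 of 1400
pin mean 1.7 n>90 0 of 2000
wheel mean 2.0 n>90 0 of 3600
hopper in mean 56.0 n>90 523 of 1480
tub mean 21.0 n>90 431 of 6825
```

Run:
```python
from h import *
for f in ('top_raw','t9'):
    i=cv2.imread(f'pics/{f}.png')[170:222,245:288];h=cv2.cvtColor(i,cv2.COLOR_BGR2HSV);print(f,'clay px',((h[...,1]>90)&(h[...,2]>90)).sum())
print(env.close_job())
```

```text
top_raw clay px 467
t9 clay px 0
the job is handed in; nothing more can be done
None
```

The job is done and handed in after about 22 s: all four scraps are in the tub, the rod is back in its rest as it lay, and the trap-door is shut with its catch holding, though pushing the handle briefly gave up to 58 N at the fingertips.

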